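# Close the spring glue press with a tamper

### The arm

A 6-joint arm with a two-finger parallel gripper is mounted at the origin on a cart in front of the work surface, level with it; the furniture and walls round the work are solid. World frame = base frame: x ahead of the robot, y to its left, z up, the work surface at z = 0. Lengths are in m, angles in rad, forces in N, time in s.
With the tool pointing down it reaches from about 0.35 to 1 m from the base axis. Payload 7.1 kg.
Tool frame: the origin (TCP) lies at the very end of the fingers, on their centre line; the grasp point (between the pads) lies 19 mm behind it; z points along the fingers, y is the line along which they close (so a half turn about z gives the same grasp; the last joint's range is limited). The gripper opens to 85 mm and grips with 20 to 120 N. Pads are 22 mm wide; open, the fingers measure 114 mm over their backs; the gripper's body (76 mm by 85 mm) begins 54 mm behind the grasp point. The pads swing forward as they close: fully open they stand 13 mm farther back than shut.
Start: joints at [-1.201, 0.423, 1.63, -0, 1.089, -0.019], TCP at [0.237, -0.578, 0.231] pointing down, gripper open.
Joint ranges: [-3, 3], [-0.9, 2.11], [0.09, 2.58], [-1.31, 4.45], [0.11, 2.69], [-2.54, 2.54]. Speed limits (rad/s): [2.39, 2.39, 3.01, 3.14, 3.14, 3.14].

### API

Orientations are given as a rotation vector (axis times angle).
In Python, from cell import * gives the robot as it stands. The module is installed in compiled form; this text tells all that it offers.
- The arm moves only by the tool send_rows, never from a script. Its argument "targets" is a list of rows, each an object of numbers: "jaw": the closure, from -1 (fully open) to 1 (shut), so that 0 is half open; "tx", "ty", "tz": the shift along the tool's x, y, z in mm; "rx", "ry", "rz": the turn, a rotation vector about the tool's x, y, z in rad. A call has 1 to 12 rows; each row is the pose to reach, as a shift and turn from the pose commanded when the call began, along the tool's axes at that moment; what a row does not reach only later rows make up. A row lasts 1/8 s, in which the tool goes at most 62.5 mm and 10.7 degrees, less where a joint would pass 70% of its speed; a pose out of reach is approached as far as the arm can. A call with a gripper value outside its range is refused whole. The fingers move at their own pace and stop on an object; "grip_force" is the grip in N (left out, the last holds). Time passes only in rows, so rows that repeat a pose let the fingers close. It gives the time, the measured TCP pose, the force, the opening and the grip force at its end, in the units of the state.
- observe(): the state, without advancing time (a new reading comes with each control period).
- camera(name): name is "scene" or "top" or "wrist"; returns a dict with "img" (384x512x3 uint8, red, green, blue), "mtx" (3x3 intrinsics, pixels), "cam_to_world" (4x4, takes a point from camera to world coordinates). Camera axes: x right, y down, z forward; pixel columns grow to the right and rows downward; lengths in m; the calibration is good to about 2 mm. A picture is of the moment at which its call begins. There is no depth.
- finish_job(): hands the job in; it is judged then, once.
Trained networks look in a picture, given as the dict that the camera call returned (one of the last four; its "shot" number tells which), for a name from the list of things; names that differ only in an ending like _2 or _b are one class to them, and where a whole thing is asked for, a point or a joint stands for the part that bears it (a point fixed in the world has none). Each returns a list of dicts, best first, with "confidence" (0 to 1); they miss things now and then, are a little off and sometimes report something else, mostly with a low value. They report only what shows in the picture. A call takes as long as a camera call. They do not tell look-alikes from the thing itself.
- boxes_of(thing, picture): "bbox" ([left, top, width, height] in pixels, round what is visible of it).
- masks_of(thing, picture): "mask" (384x512 bool, what is visible of it) and "bbox" ([left, top, width, height] in pixels, round what is visible of it).
The state is a dict: "clock": time; "joint_positions": joint angles; "qd": joint speeds; "effort": joint torques, N m; "tool_pos": TCP position; "eef_rot": TCP orientation; "ft_force": force on the tool from outside, world axes, zero at the start; "wrist_torque": the same for the moment, N m; "width": opening from 0.0 (shut) to 1.0 (fully open); "finger_force": force on a finger pad.
Only numpy, scipy, OpenCV 4.12 (cv2) and the standard library are available. Lean on these libraries where they do the work, as an engineer would, in place of code of your own. Each camera call takes 0.05 s, during which the arm holds its last target. There are 200 camera calls.

### The job

The glue press holds a freshly glued blank under its sprung metal plate. Take the tamper off the wooden disc and use it to press the plate squarely down until it bottoms out, level; then swing the keeper bar in over the plate as far as it goes, and leave the tamper standing upright on the wooden disc again, well on it. Press the plate only with the tamper, do not swing the keeper in before the plate is down, and leave the chisel, offcut and tape measure where they are.

Things in the scene. Friction and masses are not known exactly. Their poses are not given: they have to be found in the camera images.
- press: Glue press, fixed to the bench: wooden board 150 (its x) x 200 (its y) x 18 mm, on it a round two-layer wooden blank and four spring cups. Origin at bench level straight under the centre of the plate; the board reaches 88 mm to its -y and 112 mm to its +y. The keeper's post stands 78 mm to +y of the origin. Its z points up.
- press_plate: Square aluminium plate 110 x 110 x 8 mm over the blank, carried on springs and a central swivel, so that it can tilt up to 0.12 rad either way and starts out of level. Origin at its centre; z is its upward normal (level when vertical).
- plate_top (a point): Centre of the plate's upper face: 70 mm above the bench when up, 50 mm when bottomed out.
- press_travel (a joint): How far the plate's centre has been pressed down, m: 0 up, 0.020 bottomed out on the blank. It takes about 10 N at the top and 13 N at the bottom against spring and stiff guide, then it is solid; the stiff guide keeps it (and its tilt) where it is left. A press off the centre, beyond the tamper's foot, tilts it.
- keeper (a joint): Keeper bar's swing, rad: about 0 open (bar points to the press's -x, beside the plate), 1.57 fully in against its stop (bar points to the press's -y, over the plate). Grows anticlockwise seen from above. Turns with slight friction (under 1 N at the pin) and stays where left.
- keeper_pivot (a point): On the keeper's vertical pivot axis, at the height of the bar's upper face (62 mm). The bar is steel, 16 mm wide, 10 mm thick, its underside 52 mm above the bench, reaching 60 mm from the pivot.
- keeper_pin (a point): Top of the upright pin by which the keeper is pushed: 14 mm diameter, standing 30 mm above the bar (its top 92 mm above the bench), 48 mm from the pivot.
- tamper: Loose hand tamper, 0.35 kg, 98 mm tall: round flat steel foot 60 mm diameter, 14 mm thick; thin neck; upright dark wooden round handle 32 mm diameter from 42 to 98 mm above the foot's underside. Origin at the centre of the foot's underside; z along the handle, upwards.
- rest_disc: Flat sawn wooden disc, 166 mm diameter, 12 mm thick, fixed on the bench; the tamper stands on it. Origin at the centre of its underside.
- chisel: Loose bystander: chisel with yellow handle, 30 x 221 x 26 mm, lying between press and disc.
- offcut: Loose bystander: wooden offcut block 50 x 50 x 19 mm.
- tape_rule: Loose bystander: yellow tape measure 38 x 97 x 66 mm.
Things that resemble listed ones, but are neither listed nor needed, are in the scene too. Leave any green or orange look-alike of the tamper alone.

How it is judged:
On the way:
1. the plate is bottomed out and level under the tamper (value of joint press_travel above 0.018 m and angle between press_plate's own z axis and vertical below 0.04 rad and contact force between tamper and press_plate above 1 N), for 0.1 s.
At the end, for the whole second after the job is handed in: The plate is pressed down at least 18 of its 20 mm and level within 0.04 rad, the keeper is swung in past 1.4 rad, and the tamper stands still and upright (within 0.08 rad) on the wooden disc, its centre within 55 mm of the disc's (value of joint press_travel above 0.018 m and angle between press_plate's own z axis and vertical below 0.04 rad and value of joint keeper above 1.4 rad and horizontal distance between tamper and rest_disc below 0.055 m and angle between tamper's own z axis and vertical below 0.08 rad and z of tamper in the frame of rest_disc between 0.007 and 0.017 m and linear speed of tamper below 0.02 m/s); the robot touches nothing.
It fails at once if the plate is pressed with the fingers or arm instead of the tamper (contact force between any of the fingers, the arm and press_plate above 2 N).
It fails at once if the keeper is swung in before the plate is down (value of joint keeper above 0.5 rad and value of joint press_travel below 0.015 m).
It fails at once if the chisel is moved more than 40 mm (distance of chisel from where it was at the start of the episode above 0.04 m).
It fails at once if the offcut is moved more than 40 mm (distance of offcut from where it was at the start of the episode above 0.04 m).
It fails at once if the tape measure is moved more than 40 mm (distance of tape_rule from where it was at the start of the episode above 0.04 m).
It also fails if it takes over 61 s, if anything falls off the work surface, if the arm or the gripper's body presses on something with over 40 N, if the wrist force passes 120 N, or if a joint passes its speed limit or range.

## Working session

There is one attempt and no reset: what is moved stays moved. The work goes in short steps, Python scripts to look and compute and a tool call to move; the robot and the scene stay as the last step left them, time stands still between calls to the robot, and variables do not carry over. Pictures are saved under pics/ and viewed, at most 10 in all, crops included, and the job is handed in when it is done.

Besides the shell and the picture viewer there is one more tool, called after "Call:" by a JSON object that holds its "method" and its "body". send_rows: Moves the arm, as the interface text tells. Its arguments: {"type":"object","properties":{"targets":{"type":"array","items":{"type":"object","properties":{"jaw":{"type":"number"},"tx":{"type":"number"},"ty":{"type":"number"},"tz":{"type":"number"},"rx":{"type":"number"},"ry":{"type":"number"},"rz":{"type":"number"}}}},"grip_force":{"type":"number"}},"required":["targets"]}

```bash
mkdir -p pics; cat > h.py <<'E'
from cell import *
import numpy as np, cv2
from scipy.spatial.transform import Rotation as R
def px2w(p,u,v,z):
    K=np.array(p["mtx"]);T=np.array(p["cam_to_world"])
    d=T[:3,:3]@np.linalg.solve(K,[u,v,1.]);o=T[:3,3]
    return o+d*(z-o[2])/d[2]
def w2px(p,X):
    K=np.array(p["mtx"]);T=np.array(p["cam_to_world"])
    c=T[:3,:3].T@(np.array(X)-T[:3,3]);q=K@c;return q[:2]/q[2]
def save(p,n): cv2.imwrite(f"pics/{n}.png",p["img"][:,:,::-1])
def totool(X):
    s=observe();r=R.from_rotvec(s["eef_rot"]);return r.inv().apply(np.array(X)-s["tool_pos"])*1000
E
python3 - <<'E'
from h import *
a=camera("scene");b=camera("top")
im=np.vstack([a["img"],b["img"]]);im=cv2.resize(im,None,fx=.78,fy=.78)
cv2.imwrite("pics/scene.png",a["img"][:,:,::-1]);cv2.imwrite("pics/top.png",b["img"][:,:,::-1])
for n,p in(("scene",a),("top",b)):
  print(n,np.round(p["cam_to_world"],3).tolist(),np.round(p["mtx"],0).tolist())
  for t in["tamper","press_plate","keeper","rest_disc","chisel","offcut","tape_rule","press"]:
    print(t,[(np.round(x["bbox"]).tolist(),round(x["confidence"],2)) for x in boxes_of(t,p)[:4]])
s=observe();print({k:np.round(v,3).tolist() for k,v in s.items()})
E
```

```text
scene [[-0.826, -0.21, 0.523, -0.185], [-0.563, 0.349, -0.749, 1.131], [-0.025, -0.913, -0.407, 0.634], [0.0, 0.0, 0.0, 1.0]] [[453.0, 0.0, 253.0], [0.0, 453.0, 194.0], [0.0, 0.0, 1.0]]
tamper [([227.0, 204.0, 20.0, 34.0], 0.86), ([191.0, 192.0, 17.0, 32.0], 0.85), ([204.0, 234.0, 17.0, 32.0], 0.78), ([254.0, 174.0, 19.0, 35.0], 0.58)]
press_plate [([286.0, 155.0, 32.0, 13.0], 0.83)]
keeper [([301.0, 164.0, 18.0, 11.0], 0.48)]
rest_disc [([217.0, 223.0, 56.0, 32.0], 0.87), ([231.0, 188.0, 18.0, 14.0], 0.51)]
chisel [([267.0, 191.0, 39.0, 32.0], 0.81)]
offcut [([230.0, 193.0, 20.0, 10.0], 0.76)]
tape_rule [([204.0, 183.0, 18.0, 26.0], 0.74)]
press [([278.0, 156.0, 50.0, 32.0], 0.66), ([217.0, 223.0, 58.0, 30.0], 0.47)]
top [[0.029, -0.994, 0.105, 0.404], [-1.0, -0.03, -0.005, 0.119], [0.009, -0.105, -0.994, 1.438], [0.0, 0.0, 0.0, 1.0]] [[445.0, 0.0, 258.0], [0.0, 445.0, 188.0], [0.0, 0.0, 1.0]]
tamper [([274.0, 181.0, 24.0, 17.0], 0.85), ([218.0, 149.0, 22.0, 16.0], 0.78), ([131.0, 239.0, 29.0, 21.0], 0.71), ([156.0, 213.0, 23.0, 14.0], 0.58)]
press_plate [([353.0, 169.0, 46.0, 47.0], 0.9)]
keeper [([352.0, 199.0, 10.0, 18.0], 0.42)]
rest_disc [([201.0, 186.0, 48.0, 47.0], 0.87)]
chisel [([258.0, 207.0, 70.0, 12.0], 0.9)]
offcut [([282.0, 150.0, 16.0, 17.0], 0.5)]
tape_rule [([255.0, 132.0, 28.0, 18.0], 0.78)]
press [([199.0, 184.0, 49.0, 48.0], 0.65), ([331.0, 164.0, 74.0, 65.0], 0.61)]
{'clock': 0.9, 'joint_positions': [-1.201, 0.423, 1.63, 0.0, 1.089, -0.019], 'qd': [0.001, 0.001, -0.001, -0.001, 0.001, -0.001], 'effort': [-0.0, -55.732, -28.215, -0.0, 0.001, -0.0], 'tool_pos': [0.237, -0.578, 0.231], 'eef_rot': [3.082, 0.607, 0.0], 'ft_force': [-0.832, -0.251, -0.842], 'wrist_torque': [0.016, 0.053, 0.018], 'finger_force': 0.0, 'width': 1.001}
```

```bash
python3 - <<'E'
import cv2,numpy as np
t=cv2.imread("pics/top.png")[120:270,120:420];s=cv2.imread("pics/scene.png")[140:275,170:340]
cv2.imwrite("pics/t1.png",cv2.resize(t,None,fx=2.6,fy=2.6,interpolation=cv2.INTER_CUBIC))
cv2.imwrite("pics/s1.png",cv2.resize(s,None,fx=4.4,fy=4.4,interpolation=cv2.INTER_CUBIC))
E
```

```text
(no output)
```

View pics/t1.png

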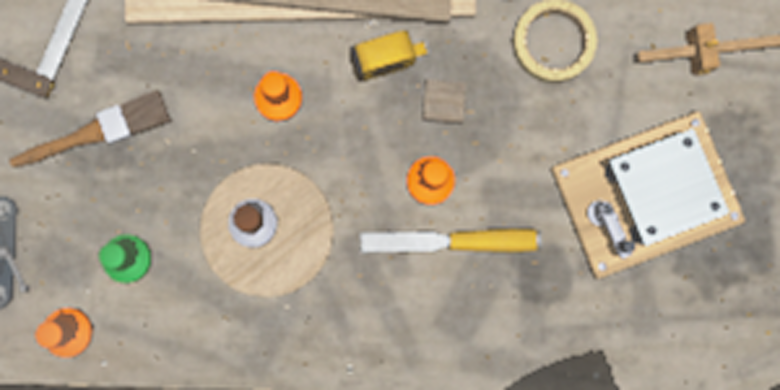

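View pics/s1.png

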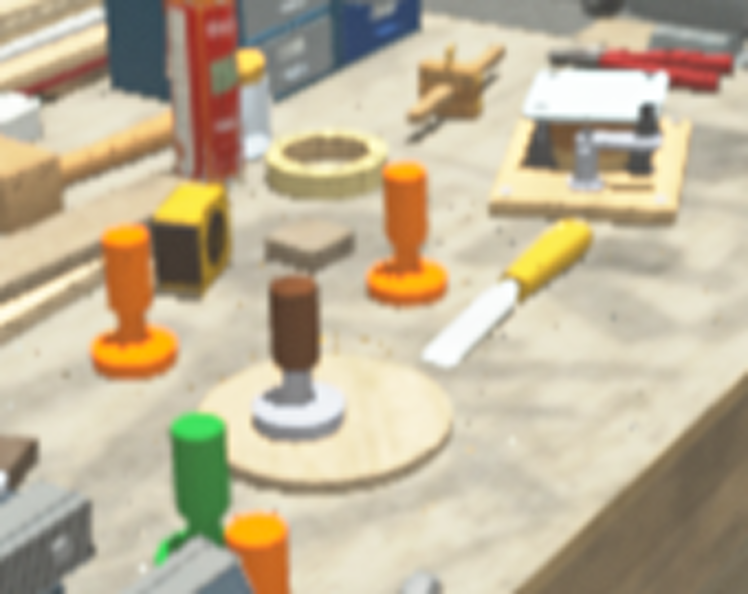

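Tamper candidates (top picture): the brown handle with steel foot on the disc at (215,204), orange at (227,157), (286,190) and (142,248), and green at (168,219). The description fits the brown one at (215,204). The crop confirms it: dark wood, steel foot, standing on the disc.

```bash
python3 - <<'E'
from h import *
b=camera("top");a=camera("scene")
c=lambda x,y:(x/2.6+120,y/2.6+120)
for n,q,z in[("handletop",(248,217),.110),("foot",(253,222),.026),("disc",(266,230),.012),("plate",(671,186),.07),("pivot",(599,211),.062),("pin",(625,245),.092),("chiselL",(362,242),.01),("chiselR",(540,240),.02),("orange",(434,172),.098),("board c1",(555,168),.018),("c2",(703,113),.018),("c3",(743,217),.018),("c4",(599,277),.018)]:
  print(n,np.round(px2w(b,*c(*q),z),3))
for q in [(609,160),(697,127),(732,212),(643,246)]:print(np.round(px2w(b,*c(*q),.07),3))
m=masks_of("rest_disc",b)[0]["mask"];ys,xs=np.nonzero(m);print("disc",px2w(b,(xs.min()+xs.max())/2,(ys.min()+ys.max())/2,.012))
# scene cross-check of handle top
print("scene handletop",px2w(a,170+294/4.4,140+286/4.4,.110), "foot", px2w(a,170+297/4.4,140+410/4.4,.026))
print("pin",px2w(a,170+648/4.4,140+105/4.4,.092))
s=observe();print(R.from_rotvec(s["eef_rot"]).as_matrix().round(3))
E
```

```text
handletop [0.493 0.238 0.11 ]
foot [0.493 0.239 0.026]
disc [0.485 0.224 0.012]
plate [ 0.548 -0.261  0.07 ]
pivot [ 0.516 -0.177  0.062]
pin [ 0.475 -0.201  0.092]
chiselL [0.473 0.105 0.01 ]
chiselR [ 0.482 -0.113  0.02 ]
orange [0.553 0.024 0.098]
board c1 [ 0.572 -0.131  0.018]
c2 [ 0.646 -0.315  0.018]
c3 [ 0.518 -0.364  0.018]
c4 [ 0.439 -0.187  0.018]
[ 0.577 -0.186  0.07 ]
[ 0.62  -0.292  0.07 ]
[ 0.519 -0.333  0.07 ]
[ 0.475 -0.227  0.07 ]
disc [0.48600224 0.22637188 0.012     ]
scene handletop [0.48755105 0.24793259 0.11      ] foot [0.48567325 0.25300959 0.026     ]
pin [ 0.46857775 -0.19263623  0.092     ]
[[ 0.925  0.379 -0.   ]
 [ 0.379 -0.925 -0.   ]
 [-0.     0.    -1.   ]]
```

Call:
{"method": "send_rows", "body": {"targets": [{"tx":546,"ty":-661,"tz":20,"jaw":-1},{"tx":546,"ty":-661,"tz":20,"jaw":-1},{"tx":546,"ty":-661,"tz":20,"jaw":-1},{"tx":546,"ty":-661,"tz":20,"jaw":-1},{"tx":546,"ty":-661,"tz":20,"jaw":-1},{"tx":546,"ty":-661,"tz":20,"jaw":-1},{"tx":546,"ty":-661,"tz":20,"jaw":-1},{"tx":546,"ty":-661,"tz":20,"jaw":-1},{"tx":546,"ty":-661,"tz":20,"jaw":-1},{"tx":546,"ty":-661,"tz":20,"jaw":-1},{"tx":546,"ty":-661,"tz":20,"jaw":-1},{"tx":546,"ty":-661,"tz":20,"jaw":-1}], "grip_force": 80}}

```text
schema error: expected keys jaw, tx, ty, tz, rx, ry, rz
```

Call:
{"method": "send_rows", "body": {"targets": [{"tx":546,"ty":-661,"tz":20,"rx":0,"ry":0,"rz":0,"jaw":-1},{"tx":546,"ty":-661,"tz":20,"rx":0,"ry":0,"rz":0,"jaw":-1},{"tx":546,"ty":-661,"tz":20,"rx":0,"ry":0,"rz":0,"jaw":-1},{"tx":546,"ty":-661,"tz":20,"rx":0,"ry":0,"rz":0,"jaw":-1},{"tx":546,"ty":-661,"tz":20,"rx":0,"ry":0,"rz":0,"jaw":-1},{"tx":546,"ty":-661,"tz":20,"rx":0,"ry":0,"rz":0,"jaw":-1},{"tx":546,"ty":-661,"tz":20,"rx":0,"ry":0,"rz":0,"jaw":-1},{"tx":546,"ty":-661,"tz":20,"rx":0,"ry":0,"rz":0,"jaw":-1},{"tx":546,"ty":-661,"tz":20,"rx":0,"ry":0,"rz":0,"jaw":-1},{"tx":546,"ty":-661,"tz":20,"rx":0,"ry":0,"rz":0,"jaw":-1},{"tx":546,"ty":-661,"tz":20,"rx":0,"ry":0,"rz":0,"jaw":-1},{"tx":546,"ty":-661,"tz":20,"rx":0,"ry":0,"rz":0,"jaw":-1}], "grip_force": 80}}

```text
clock: 2.55
tool_pos: [0.4602, 0.1399, 0.2141]
eef_rot: [3.082, 0.608, 0.002]
ft_force: [1.4, -0.6, 0.2]
width: 1.001
finger_force: 0.0
```

Call:
{"method": "send_rows", "body": {"targets": [{"tx":68,"ty":-81,"tz":0,"rx":0,"ry":0,"rz":0,"jaw":-1},{"tx":68,"ty":-81,"tz":0,"rx":0,"ry":0,"rz":0,"jaw":-1},{"tx":68,"ty":-81,"tz":0,"rx":0,"ry":0,"rz":0,"jaw":-1},{"tx":68,"ty":-81,"tz":0,"rx":0,"ry":0,"rz":0,"jaw":-1}]}}

```text
clock: 3.05
tool_pos: [0.4913, 0.2379, 0.2135]
eef_rot: [3.082, 0.608, -0.002]
ft_force: [-0.2, -0.2, 0.5]
width: 1.002
finger_force: 0.0
```

```bash
python3 - <<'E'
from h import *
w=camera("wrist");save(w,"w1");print(np.round(w["cam_to_world"],3).tolist(),observe()["tool_pos"])
for t in("tamper","rest_disc"):
  for m in masks_of(t,w)[:2]:
    ys,xs=np.nonzero(m["mask"]);print(t,m["confidence"],np.round(m["bbox"]),np.round(px2w(w,xs.mean(),ys.mean(),.026 if t=="tamper" else .012),3))
    if t=="rest_disc":
      c,_=cv2.findContours(m["mask"].astype(np.uint8),0,2);h=max(c,key=len)[:,0]
      P=np.array([px2w(w,*q,.012)[:2] for q in h if 2<q[0]<509 and 2<q[1]<381]);
      A=np.c_[2*P,np.ones(len(P))];s=np.linalg.lstsq(A,(P**2).sum(1),rcond=None)[0];print("fit",s[:2],np.sqrt(s[2]+s[0]**2+s[1]**2))
E
```

```text
[[0.38, -0.883, -0.277, 0.562], [-0.925, -0.363, -0.114, 0.266], [0.001, 0.3, -0.954, 0.356], [0.0, 0.0, 0.0, 1.0]] [0.49131299 0.237407   0.21362109]
tamper 0.95 [ 51. 120.  95.  61.] [0.442 0.401 0.026]
tamper 0.86 [309.   0.  82.  58.] [0.653 0.214 0.026]
rest_disc 0.6 [201.  97. 138. 136.] [0.494 0.223 0.012]
fit [0.48819506 0.22305169] 0.0821292837380774
```

View pics/w1.png

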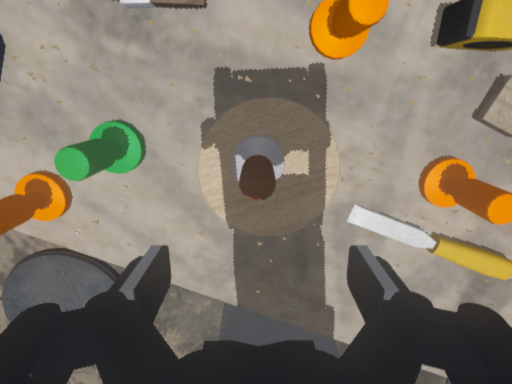

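```bash
python3 - <<'E'
from h import *
w=camera("wrist")
for q,z in[((260,158.5),.026),((258,181),.110),((237,159),.026),((283,159),.026)]:print(np.round(px2w(w,*q,z),4))
t=(px2w(w,260,158.5,.026)+px2w(w,258,181,.11))/2;t[2]=.064;print(t,totool(t))
E
```

```text
[0.5013 0.2382 0.026 ]
[0.4985 0.2393 0.11  ]
[0.4912 0.2614 0.026 ]
[0.5104 0.2145 0.026 ]
[0.49992647 0.23873034 0.064     ] [  8.23979216   1.69807106 149.93892166]
```

Call:
{"method": "send_rows", "body": {"targets": [{"tx":7,"ty":1,"tz":50,"rx":0,"ry":0,"rz":0,"jaw":-1},{"tx":7,"ty":1,"tz":100,"rx":0,"ry":0,"rz":0,"jaw":-1},{"tx":7,"ty":1,"tz":135,"rx":0,"ry":0,"rz":0,"jaw":-1},{"tx":7,"ty":1,"tz":150,"rx":0,"ry":0,"rz":0,"jaw":-1},{"tx":7,"ty":1,"tz":150,"rx":0,"ry":0,"rz":0,"jaw":-1},{"tx":7,"ty":1,"tz":150,"rx":0,"ry":0,"rz":0,"jaw":1},{"tx":7,"ty":1,"tz":150,"rx":0,"ry":0,"rz":0,"jaw":1},{"tx":7,"ty":1,"tz":150,"rx":0,"ry":0,"rz":0,"jaw":1},{"tx":7,"ty":1,"tz":150,"rx":0,"ry":0,"rz":0,"jaw":1},{"tx":7,"ty":1,"tz":150,"rx":0,"ry":0,"rz":0,"jaw":1}], "grip_force": 80}}

```text
clock: 4.5
tool_pos: [0.4994, 0.2405, 0.0648]
eef_rot: [-3.082, -0.607, -0.003]
ft_force: [-2.0, 0.6, 6.4]
width: 0.357
finger_force: 78.0
```

Call:
{"method": "send_rows", "body": {"targets": [{"tx":0,"ty":0,"tz":-40,"rx":0,"ry":0,"rz":0,"jaw":1},{"tx":0,"ty":0,"tz":-90,"rx":0,"ry":0,"rz":0,"jaw":1},{"tx":0,"ty":0,"tz":-120,"rx":0,"ry":0,"rz":0,"jaw":1},{"tx":-15,"ty":50,"tz":-120,"rx":0,"ry":0,"rz":0,"jaw":1},{"tx":-32,"ty":107,"tz":-120,"rx":0,"ry":0,"rz":0,"jaw":1},{"tx":-49,"ty":164,"tz":-120,"rx":0,"ry":0,"rz":0,"jaw":1},{"tx":-66,"ty":221,"tz":-120,"rx":0,"ry":0,"rz":0,"jaw":1},{"tx":-83,"ty":278,"tz":-120,"rx":0,"ry":0,"rz":0,"jaw":1},{"tx":-100,"ty":335,"tz":-120,"rx":0,"ry":0,"rz":0,"jaw":1},{"tx":-117,"ty":392,"tz":-120,"rx":0,"ry":0,"rz":0,"jaw":1},{"tx":-132,"ty":443,"tz":-120,"rx":0,"ry":0,"rz":0,"jaw":1},{"tx":-144,"ty":483,"tz":-120,"rx":0,"ry":0,"rz":0,"jaw":1}]}}

```text
clock: 6.0
tool_pos: [0.5479, -0.2635, 0.1832]
eef_rot: [-3.082, -0.605, 0.001]
ft_force: [0.1, 0.3, -3.6]
width: 0.361
finger_force: 80.8
```

```bash
python3 - <<'E'
from h import *
w=camera("wrist");a=camera("scene")
im=np.hstack([w["img"],cv2.resize(a["img"][110:240,220:350],(384,384))]);im=cv2.resize(im,(798,342));cv2.imwrite("pics/p1.png",im[:,:,::-1])
print(observe()["tool_pos"],observe()["ft_force"])
x=np.array([.92,.39,0]);y=np.array([-.39,.92,0]);o=np.array([.549,-.261,0])
for n,P in(("plate",o+[0,0,.07]),("pivot",o+.078*y+[0,0,.062]),("pin",o+.078*y-.048*x+[0,0,.092])):print(n,w2px(w,P),w2px(a,P))
for s in((1,1),(1,-1),(-1,-1),(-1,1)):print(w2px(w,o+.055*(s[0]*x+s[1]*y)+[0,0,.07]))
E
```

```text
[ 0.5484842  -0.2654187   0.18340678] [ 0.10266728  0.57712138 -3.98756559]
plate [255.16820064 183.90237952] [305.84387475 160.08732894]
pivot [168.55614637 182.44999443] [303.74368896 169.69556473]
pin [164.30088413 246.27575973] [317.77785306 162.24660632]
[187.04516252 120.29513084]
[321.28613215 118.57534516]
[315.46064264 240.19811233]
[196.85176799 241.5212359 ]
```

View pics/p1.png

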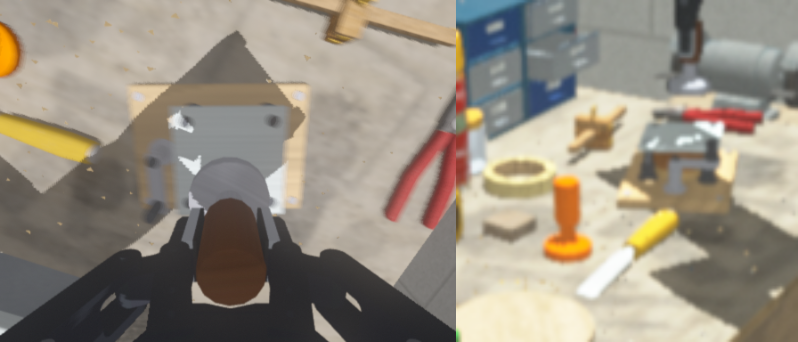

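Call:
{"method": "send_rows", "body": {"targets": [{"tx":3,"ty":-2,"tz":30,"rx":0,"ry":0,"rz":0,"jaw":1},{"tx":3,"ty":-2,"tz":52,"rx":0,"ry":0,"rz":0,"jaw":1},{"tx":3,"ty":-2,"tz":58,"rx":0,"ry":0,"rz":0,"jaw":1},{"tx":3,"ty":-2,"tz":62,"rx":0,"ry":0,"rz":0,"jaw":1},{"tx":3,"ty":-2,"tz":66,"rx":0,"ry":0,"rz":0,"jaw":1},{"tx":3,"ty":-2,"tz":70,"rx":0,"ry":0,"rz":0,"jaw":1},{"tx":3,"ty":-2,"tz":73,"rx":0,"ry":0,"rz":0,"jaw":1},{"tx":3,"ty":-2,"tz":76,"rx":0,"ry":0,"rz":0,"jaw":1},{"tx":3,"ty":-2,"tz":78,"rx":0,"ry":0,"rz":0,"jaw":1},{"tx":3,"ty":-2,"tz":78,"rx":0,"ry":0,"rz":0,"jaw":1}], "grip_force": 100}}

```text
clock: 7.35
tool_pos: [0.5505, -0.258, 0.1074]
eef_rot: [-3.082, -0.607, 0.0]
ft_force: [-4.0, 2.0, 3.3]
width: 0.35
finger_force: 99.8
```

Call:
{"method": "send_rows", "body": {"targets": [{"tx":0,"ty":0,"tz":2,"rx":0,"ry":0,"rz":0,"jaw":1},{"tx":0,"ty":0,"tz":4,"rx":0,"ry":0,"rz":0,"jaw":1},{"tx":0,"ty":0,"tz":6,"rx":0,"ry":0,"rz":0,"jaw":1},{"tx":0,"ty":0,"tz":6,"rx":0,"ry":0,"rz":0,"jaw":1}]}}

```text
clock: 7.85
tool_pos: [0.5508, -0.2581, 0.1028]
eef_rot: [-3.082, -0.607, -0.001]
ft_force: [-8.2, 6.1, 18.2]
width: 0.352
finger_force: 101.7
```

Call:
{"method": "send_rows", "body": {"targets": [{"tx":0,"ty":0,"tz":2,"rx":0,"ry":0,"rz":0,"jaw":1},{"tx":0,"ty":0,"tz":4,"rx":0,"ry":0,"rz":0,"jaw":1},{"tx":0,"ty":0,"tz":4,"rx":0,"ry":0,"rz":0,"jaw":1},{"tx":0,"ty":0,"tz":4,"rx":0,"ry":0,"rz":0,"jaw":1}]}}

```text
clock: 8.35
tool_pos: [0.5514, -0.2581, 0.1023]
eef_rot: [3.082, 0.607, 0.003]
ft_force: [-15.2, 9.4, 46.5]
width: 0.357
finger_force: 105.4
```

```bash
python3 - <<'E'
from h import *
w=camera("wrist");a=camera("scene")
im=np.hstack([w["img"],cv2.resize(a["img"][130:200,270:340],(384,384),interpolation=cv2.INTER_CUBIC)]);im=cv2.resize(im,(798,342));cv2.imwrite("pics/p2.png",im[:,:,::-1])
s=observe();print(s["tool_pos"],s["ft_force"],s["wrist_torque"])
E
```

```text
[ 0.55142152 -0.2581344   0.10228406] [-14.4842649    9.36717029  46.38545463] [ 2.20837669  3.4208573  -0.04716171]
```

View pics/p2.png

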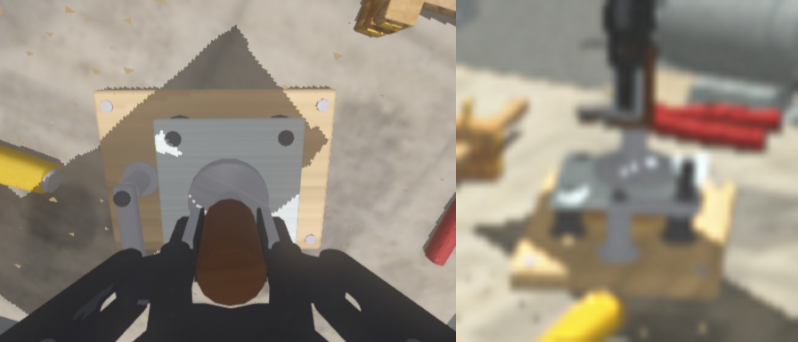

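Call:
{"method": "send_rows", "body": {"targets": [{"tx":0,"ty":0,"tz":-8,"rx":0,"ry":0,"rz":0,"jaw":1},{"tx":0,"ty":0,"tz":-40,"rx":0,"ry":0,"rz":0,"jaw":1},{"tx":0,"ty":0,"tz":-90,"rx":0,"ry":0,"rz":0,"jaw":1},{"tx":-40,"ty":0,"tz":-120,"rx":0,"ry":0,"rz":0,"jaw":1},{"tx":-60,"ty":0,"tz":-120,"rx":0,"ry":0,"rz":0,"jaw":1}]}}

```text
clock: 9.07
tool_pos: [0.4955, -0.2825, 0.2186]
eef_rot: [3.078, 0.606, 0.007]
ft_force: [0.3, -0.8, -3.9]
width: 0.351
finger_force: 99.3
```

```bash
python3 - <<'E'
from h import *
w=camera("wrist");a=camera("scene")
save(w,"p3w")
im=np.hstack([cv2.resize(w["img"][90:290,110:370],(499,384)),cv2.resize(a["img"][130:200,270:340],(384,384),interpolation=cv2.INTER_CUBIC)]);im=cv2.resize(im,(798,347));cv2.imwrite("pics/p3.png",im[:,:,::-1])
s=observe();print(s["tool_pos"],s["ft_force"])
for x in masks_of("press_plate",w)[:1]:
  c,_=cv2.findContours(x["mask"].astype(np.uint8),0,2);c=max(c,key=cv2.contourArea)
  print(x["confidence"],cv2.approxPolyDP(c,8,True)[:,0].tolist())
E
```

```text
[ 0.49319429 -0.28157594  0.21541846] [-0.48486538  0.22084962 -4.71559358]
0.93 [[199, 55], [204, 166], [306, 166], [313, 56]]
```

View pics/p3.png

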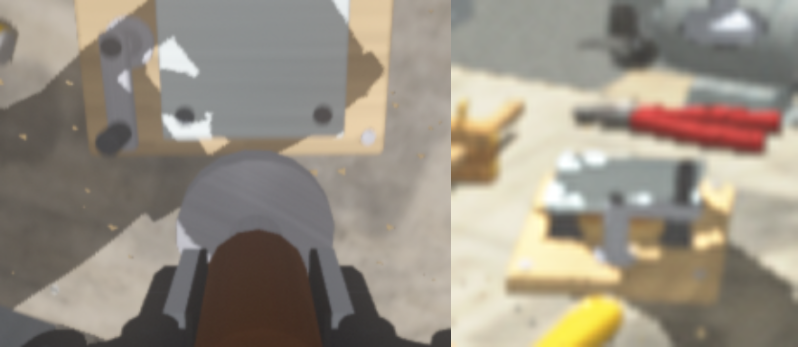

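```bash
python3 - <<'E'
from h import *
p=camera("wrist")
ip=np.array([[199,55],[204,166],[306,166],[313,56]],float)
op=np.array([[1,1,0],[-1,1,0],[-1,-1,0],[1,-1,0]])*.055
n,rv,tv,e=cv2.solvePnPGeneric(op,ip,np.array(p["mtx"]),None,flags=cv2.SOLVEPNP_IPPE)
T=np.array(p["cam_to_world"])
for r,t,x in zip(rv,tv,e): print((T[:3,:3]@cv2.Rodrigues(r)[0]).round(3).tolist(),(T[:3,:3]@t[:,0]+T[:3,3]).round(3),x)
print([px2w(p,*q,.05).round(4).tolist() for q in ip])
print("pin",px2w(p,176.3,166.7,.092),"pivot",px2w(p,174.6,116.5,.062))
print("disc tool",totool([.487,.225,.0655]))
E
```

```text
[[0.928, -0.37, -0.047], [0.365, 0.927, -0.092], [0.078, 0.068, 0.995]] [ 0.546 -0.258  0.037] [0.49135946]
[[0.912, -0.377, 0.16], [0.361, 0.925, 0.118], [-0.192, -0.049, 0.98]] [ 0.548 -0.256  0.038] [1.46541165]
[[0.5768, -0.1888, 0.05], [0.479, -0.2277, 0.05], [0.5187, -0.325, 0.05], [0.616, -0.2871, 0.05]]
pin [ 0.480796   -0.20862618  0.092     ] pivot [ 0.51699292 -0.18735341  0.062     ]
disc tool [ 184.21162713 -471.22233818  149.71843853]
```

Call:
{"method": "send_rows", "body": {"targets": [{"tx":18,"ty":-47,"tz":0,"rx":0,"ry":0,"rz":0,"jaw":1},{"tx":40,"ty":-103,"tz":0,"rx":0,"ry":0,"rz":0,"jaw":1},{"tx":62,"ty":-159,"tz":0,"rx":0,"ry":0,"rz":0,"jaw":1},{"tx":84,"ty":-215,"tz":0,"rx":0,"ry":0,"rz":0,"jaw":1},{"tx":106,"ty":-271,"tz":0,"rx":0,"ry":0,"rz":0,"jaw":1},{"tx":128,"ty":-327,"tz":0,"rx":0,"ry":0,"rz":0,"jaw":1},{"tx":150,"ty":-383,"tz":20,"rx":0,"ry":0,"rz":0,"jaw":1},{"tx":168,"ty":-430,"tz":50,"rx":0,"ry":0,"rz":0,"jaw":1},{"tx":184,"ty":-471,"tz":90,"rx":0,"ry":0,"rz":0,"jaw":1},{"tx":184,"ty":-471,"tz":125,"rx":0,"ry":0,"rz":0,"jaw":1},{"tx":184,"ty":-471,"tz":140,"rx":0,"ry":0,"rz":0,"jaw":1},{"tx":184,"ty":-471,"tz":145,"rx":0,"ry":0,"rz":0,"jaw":1}]}}

```text
clock: 10.78
tool_pos: [0.4865, 0.2242, 0.0697]
eef_rot: [3.082, 0.606, -0.003]
ft_force: [0.5, 0.1, -3.5]
width: 0.353
finger_force: 100.4
```

Call:
{"method": "send_rows", "body": {"targets": [{"tx":0,"ty":0,"tz":3,"rx":0,"ry":0,"rz":0,"jaw":1},{"tx":0,"ty":0,"tz":5,"rx":0,"ry":0,"rz":0,"jaw":1},{"tx":0,"ty":0,"tz":6,"rx":0,"ry":0,"rz":0,"jaw":1},{"tx":0,"ty":0,"tz":6,"rx":0,"ry":0,"rz":0,"jaw":1}]}}

```text
clock: 11.28
tool_pos: [0.4871, 0.2244, 0.0653]
eef_rot: [-3.082, -0.606, -0.001]
ft_force: [-0.2, 0.0, -4.2]
width: 0.353
finger_force: 100.4
```

Call:
{"method": "send_rows", "body": {"targets": [{"tx":0,"ty":0,"tz":1,"rx":0,"ry":0,"rz":0,"jaw":1},{"tx":0,"ty":0,"tz":2,"rx":0,"ry":0,"rz":0,"jaw":1},{"tx":0,"ty":0,"tz":2,"rx":0,"ry":0,"rz":0,"jaw":1}]}}

```text
clock: 11.65
tool_pos: [0.4873, 0.2247, 0.0648]
eef_rot: [-3.082, -0.607, -0.002]
ft_force: [-4.1, -2.0, 16.8]
width: 0.355
finger_force: 102.8
```

Call:
{"method": "send_rows", "body": {"targets": [{"tx":0,"ty":0,"tz":-1,"rx":0,"ry":0,"rz":0,"jaw":1},{"tx":0,"ty":0,"tz":-1,"rx":0,"ry":0,"rz":0,"jaw":-0.2},{"tx":0,"ty":0,"tz":-1,"rx":0,"ry":0,"rz":0,"jaw":-1},{"tx":0,"ty":0,"tz":-1,"rx":0,"ry":0,"rz":0,"jaw":-1},{"tx":0,"ty":0,"tz":-1,"rx":0,"ry":0,"rz":0,"jaw":-1},{"tx":0,"ty":0,"tz":-1,"rx":0,"ry":0,"rz":0,"jaw":-1},{"tx":0,"ty":0,"tz":-30,"rx":0,"ry":0,"rz":0,"jaw":-1},{"tx":0,"ty":0,"tz":-80,"rx":0,"ry":0,"rz":0,"jaw":-1},{"tx":0,"ty":0,"tz":-140,"rx":0,"ry":0,"rz":0,"jaw":-1},{"tx":0,"ty":0,"tz":-140,"rx":0,"ry":0,"rz":0,"jaw":-1}]}}

```text
clock: 12.9
tool_pos: [0.4897, 0.2256, 0.2076]
eef_rot: [-3.08, -0.606, -0.015]
ft_force: [0.4, -0.0, -0.3]
width: 1.001
finger_force: 0.0
```

```bash
python3 - <<'E'
from h import *
w=camera("wrist");b=camera("top")
im=np.hstack([w["img"],cv2.resize(b["img"][140:240,180:420],(512,213),interpolation=cv2.INTER_CUBIC)[:, :].copy() if 0 else cv2.resize(b["img"][150:230,320:420],(480,384),interpolation=cv2.INTER_CUBIC)]);im=cv2.resize(im,(798,309));cv2.imwrite("pics/p4.png",im[:,:,::-1])
s=observe();print(s["tool_pos"],s["eef_rot"])
print([(np.round(m["bbox"]),m["confidence"]) for m in boxes_of("tamper",w)[:4]])
E
```

```text
[0.48685051 0.22440573 0.20321614] [-3.08214929e+00 -6.06797992e-01 -1.89111814e-03]
[(array([  1., 171.,  55.,  56.]), 0.93), (array([ 36., 119.,  99.,  60.]), 0.87), (array([412., 159., 100.,  66.]), 0.86), (array([299.,   3.,  79.,  51.]), 0.75)]
```

View pics/p4.png

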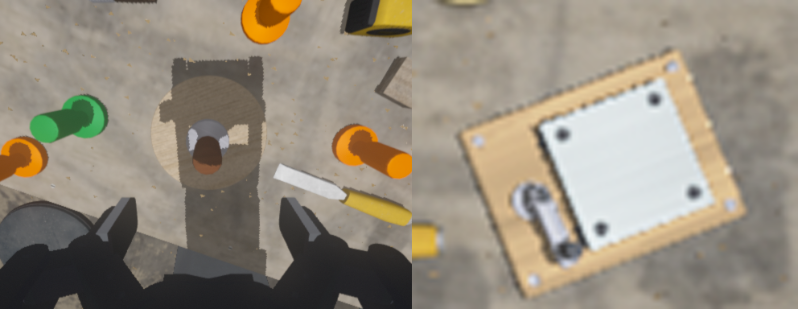

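Call:
{"method": "send_rows", "body": {"targets": [{"tx":-24,"ty":56,"tz":0,"rx":0,"ry":0,"rz":0,"jaw":-1},{"tx":-48,"ty":112,"tz":0,"rx":0,"ry":0,"rz":0,"jaw":-1},{"tx":-72,"ty":168,"tz":0,"rx":0,"ry":0,"rz":0,"jaw":-1},{"tx":-96,"ty":224,"tz":0,"rx":0,"ry":0,"rz":0,"jaw":-1},{"tx":-120,"ty":280,"tz":0,"rx":0,"ry":0,"rz":0,"jaw":-1},{"tx":-144,"ty":336,"tz":0,"rx":0,"ry":0,"rz":0,"jaw":-1},{"tx":-168,"ty":385,"tz":0,"rx":0,"ry":0,"rz":0,"jaw":-1},{"tx":-171,"ty":394,"tz":0,"rx":0,"ry":0,"rz":0,"jaw":-1},{"tx":-171,"ty":394,"tz":0,"rx":0,"ry":0,"rz":0,"jaw":-1}]}}

```text
clock: 14.18
tool_pos: [0.477, -0.2049, 0.2013]
eef_rot: [-3.081, -0.604, 0.004]
ft_force: [-0.2, 0.1, 0.5]
width: 0.997
finger_force: 0.0
```

```bash
python3 - <<'E'
from h import *
w=camera("wrist");save(w,"k1")
cv2.imwrite("pics/k1c.png",cv2.resize(w["img"][60:260,150:400],(750,600),interpolation=cv2.INTER_CUBIC)[:,:,::-1])
s=observe();print(s["tool_pos"],s["eef_rot"])
print([(np.round(m["bbox"]),m["confidence"]) for m in boxes_of("keeper",w)[:2]],w2px(w,[.478,-.205,.092]))
E
```

```text
[ 0.47716181 -0.20414731  0.20152749] [-3.08061153 -0.60610984  0.00333347]
[(array([250., 118.,  19.,  80.]), 0.59)] [258.06483979 186.23241701]
```

View pics/k1c.png

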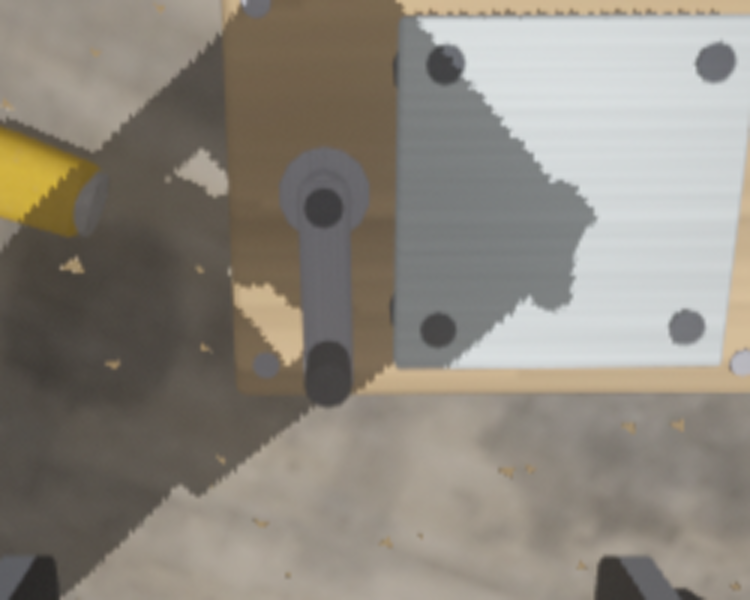

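Call:
{"method": "send_rows", "body": {"targets": [{"tx":0,"ty":1,"tz":50,"rx":0,"ry":0,"rz":0,"jaw":-1},{"tx":0,"ty":1,"tz":100,"rx":0,"ry":0,"rz":0,"jaw":-1},{"tx":0,"ty":1,"tz":125,"rx":0,"ry":0,"rz":0,"jaw":-1},{"tx":0,"ty":1,"tz":132,"rx":0,"ry":0,"rz":0,"jaw":-1},{"tx":0,"ty":1,"tz":132,"rx":0,"ry":0,"rz":0,"jaw":0.3},{"tx":0,"ty":1,"tz":132,"rx":0,"ry":0,"rz":0,"jaw":1},{"tx":0,"ty":1,"tz":132,"rx":0,"ry":0,"rz":0,"jaw":1},{"tx":0,"ty":1,"tz":132,"rx":0,"ry":0,"rz":0,"jaw":1},{"tx":0,"ty":1,"tz":132,"rx":0,"ry":0,"rz":0,"jaw":1}], "grip_force": 25}}

```text
clock: 15.4
tool_pos: [0.4786, -0.2062, 0.0716]
eef_rot: [3.082, 0.606, 0.001]
ft_force: [-0.4, 1.0, 5.9]
width: 0.153
finger_force: 25.5
```

Call:
{"method": "send_rows", "body": {"targets": [{"tx":0,"ty":0,"tz":-2,"rx":0,"ry":0,"rz":0,"jaw":1},{"tx":1,"ty":9.5,"tz":-2,"rx":0,"ry":0,"rz":0,"jaw":1},{"tx":3.8,"ty":18.7,"tz":-2,"rx":0,"ry":0,"rz":0,"jaw":1},{"tx":8.4,"ty":27.1,"tz":-2,"rx":0,"ry":0,"rz":0,"jaw":1},{"tx":14.6,"ty":34.4,"tz":-2,"rx":0,"ry":0,"rz":0,"jaw":1},{"tx":22,"ty":40.4,"tz":-2,"rx":0,"ry":0,"rz":0,"jaw":1},{"tx":30.6,"ty":44.7,"tz":-2,"rx":0,"ry":0,"rz":0,"jaw":1},{"tx":39.8,"ty":47.3,"tz":-2,"rx":0,"ry":0,"rz":0,"jaw":1}]}}

```text
clock: 16.4
tool_pos: [0.5313, -0.2335, 0.072]
eef_rot: [-3.079, -0.606, 0.007]
ft_force: [-8.5, 8.2, 0.9]
width: 0.147
finger_force: 26.8
```

Call:
{"method": "send_rows", "body": {"targets": [{"tx":5,"ty":-0.5,"tz":0,"rx":0,"ry":0,"rz":0,"jaw":1},{"tx":9,"ty":-1,"tz":0,"rx":0,"ry":0,"rz":0,"jaw":1},{"tx":12,"ty":-1,"tz":0,"rx":0,"ry":0,"rz":0,"jaw":1},{"tx":14,"ty":-1,"tz":0,"rx":0,"ry":0,"rz":0,"jaw":1},{"tx":14,"ty":-1,"tz":0,"rx":0,"ry":0,"rz":0,"jaw":1}]}}

```text
clock: 17.02
tool_pos: [0.5394, -0.23, 0.0717]
eef_rot: [-3.08, -0.607, 0.019]
ft_force: [-24.6, -13.8, 4.5]
width: 0.15
finger_force: 27.3
```

Call:
{"method": "send_rows", "body": {"targets": [{"tx":-4,"ty":0,"tz":0,"rx":0,"ry":0,"rz":0,"jaw":1},{"tx":-4,"ty":0,"tz":0,"rx":0,"ry":0,"rz":0,"jaw":0.3},{"tx":-4,"ty":0,"tz":0,"rx":0,"ry":0,"rz":0,"jaw":0.3},{"tx":-4,"ty":0,"tz":0,"rx":0,"ry":0,"rz":0,"jaw":0.3},{"tx":-4,"ty":0,"tz":-20,"rx":0,"ry":0,"rz":0,"jaw":0.3},{"tx":-4,"ty":0,"tz":-60,"rx":0,"ry":0,"rz":0,"jaw":0.3},{"tx":-4,"ty":0,"tz":-120,"rx":0,"ry":0,"rz":0,"jaw":0.3},{"tx":-60,"ty":0,"tz":-140,"rx":0,"ry":0,"rz":0,"jaw":0.3},{"tx":-80,"ty":0,"tz":-140,"rx":0,"ry":0,"rz":0,"jaw":0.3},{"tx":-80,"ty":0,"tz":-140,"rx":0,"ry":0,"rz":0,"jaw":0.3}]}}

```text
clock: 18.27
tool_pos: [0.4708, -0.2591, 0.2136]
eef_rot: [3.083, 0.604, 0.001]
ft_force: [0.6, 0.2, -0.5]
width: 0.348
finger_force: 0.0
```

```bash
python3 - <<'E'
from h import *
w=camera("wrist");a=camera("scene")
im=np.hstack([w["img"],cv2.resize(a["img"][130:260,190:340],(443,384),interpolation=cv2.INTER_CUBIC)]);im=cv2.resize(im,(798,321));cv2.imwrite("pics/f1.png",im[:,:,::-1])
s=observe();print(s["tool_pos"],s["ft_force"],s["clock"])
E
```

```text
[ 0.47206003 -0.25866069  0.21279837] [ 0.77349448  0.67909511 -0.01357708] 18.375
```

View pics/f1.png

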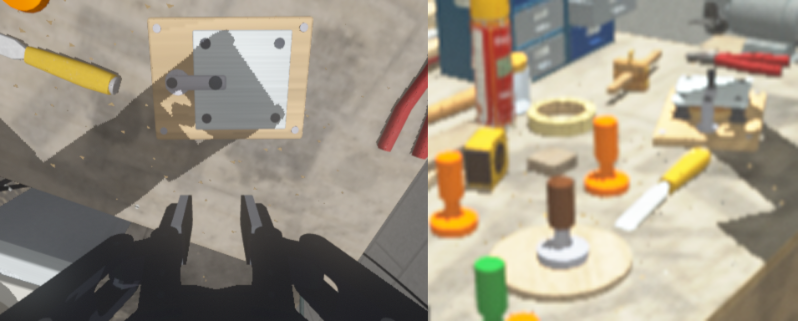

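The picture shows the keeper swung fully in over the plate, from its pivot at (172,83) to the pin at (215,83). The tamper is upright on the disc at (562,230), and the bystanders have not moved. I am handing the job in.

```bash
python3 -c "
from cell import *
print(finish_job())"
```

```text
the job is handed in; nothing more can be done
None
```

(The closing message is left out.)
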